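# Line up blanks in a tilting jig and clamp them

## Robot

A 7-joint arm with a two-finger parallel gripper is mounted at the origin on the work surface; the furniture and walls round the work are solid. World frame = base frame: x ahead of the robot, y to its left, z up, the work surface at z = 0. Lengths are in mm, angles in rad, forces in N, time in s.
With the tool pointing down it reaches from about 425 to 875 mm from the base axis. Payload 8.4 kg.
Tool frame: the origin (TCP) lies midway between the tips of the shut fingers; the grasp point (between the pads) lies 19 mm behind it; z points along the fingers, y is the line along which they close (so a half turn about z gives the same grasp; the last joint's range is limited). The gripper opens to 87 mm and grips with 3 to 60 N. Pads are 19 mm wide; open, the fingers measure 117 mm over their backs; the gripper's body (75 mm by 190 mm) begins 51 mm behind the grasp point.
Start: joints at [1.138, 0.333, 0.04, 1.465, -0.013, 1.343, -0.059], TCP at [212.94, -614.101, 222.546] pointing down, gripper open.
Joint ranges: [-2.58, 2.58], [-0.38, 2.09], [-1.3, 1.39], [0.25, 2.4], [-1.5, 4.64], [0.08, 2.09], [-2.65, 2.65]. Speed limits (rad/s): [2.22, 2.22, 2.79, 2.79, 3.14, 3.14, 3.14].

## Interface

Orientations are given as a unit quaternion [x, y, z, w].
In Python, from bench import status, eyes, robot gives the robot as it stands. The module is installed in compiled form; this text tells all that it offers.
- The arm moves only by the tool arm_command, never from a script. Its argument "series" is a list that holds one entry, the list of rows, each a list of 7 numbers: the shift along the tool's x, y, z in fractions of the full range, 1 being 200 mm, then the turn, a rotation vector about the tool's x, y, z in normalised numbers (1 is 180 degrees), then the finger opening in mm, from 0 to 87. In form: [[[tx, ty, tz, wx, wy, wz, grip], ...]]. A call has 1 to 5 rows; each row is the pose to reach, as a shift and turn from the pose commanded when the call began, along the tool's axes at that moment; what a row does not reach only later rows make up. A row lasts 1/10 s, in which the tool goes at most 50 mm and 8.59 degrees, less where a joint would pass 70% of its speed; a pose out of reach is approached as far as the arm can. Shift and turn numbers lie between -1 and 1, and a call with a number outside is refused. A call with a gripper value outside its range is refused whole. The fingers move at their own pace and stop on an object; "grip_force" is the grip in N (left out, the last holds). Time passes only in rows, so rows that repeat a pose let the fingers close. It gives the time, the measured TCP pose, the force, the opening and the grip force at its end, in the units of the state.
- status.get_state(): the state, without advancing time (a new reading comes with each control period).
- eyes.grab_frame(name): name is "scene" or "top"; returns a dict with "pixels" (420x560x3 uint8, red, green, blue), "z_map" (420x560 float32, mm along the optical axis (not along the pixel's ray), 0 where there is no reading), "fx", "fy", "cx", "cy" (pixels), "dist_coeffs" ([k1, k2, p1, p2, k3] as OpenCV has them; the pictures are not rectified), "rvec" (rotation vector, rad) and "tvec" (3), from world to camera coordinates, as OpenCV has them. Camera axes: x right, y down, z forward; pixel columns grow to the right and rows downward; lengths in mm; the calibration is good to about 2 mm. A picture is of the moment at which its call begins.
- robot.hand_in(): hands the job in; it is judged then, once.
The state is a dict: "clock": time; "q": joint angles; "dq": joint speeds; "effort": joint torques, N m; "tcp_pos": TCP position; "tool_rot": TCP orientation; "ft_force": force on the tool from outside, world axes, zero at the start; "ft_torque": the same for the moment, N m; "width": opening from 0.0 (shut) to 1.0 (fully open); "finger_force": force on a finger pad.
Only numpy, scipy, OpenCV 4.12 (cv2) and the standard library are available. Lean on these libraries where they do the work, as an engineer would, in place of code of your own. Each camera call takes 0.05 s, during which the arm holds its last target. There are 200 camera calls.

## Task

Load the tilting jig: tip the plate up by its lug end so that the three loose steel blanks slide down, side by side, each with its end flush against the fence, then lower the plate all the way down gently, without letting it drop. Then push the toggle clamp's handle over past its dead centre, so that the clamp stays locked with a rubber tip bearing on every blank. Do not touch the blanks with the gripper: their faces are finished.

Things in the scene. Friction and masses are not known exactly. Their poses are not given: they have to be found in the camera images.
- blank_a: one of three identical loose steel blanks, 60 (its x) x 30 (its y) x 16 mm high, about 150 g; origin: centre of its underside. Starts flat in the near (plate -y) third of the bed, 4 to 40 mm short of the fence, turned up to 0.17 rad. Friction on the plate 0.28 to 0.42: it slides from a tilt of 16 to 23 degrees, but squares up to the fence only at 25 to 43, perhaps with a jog. Do not touch
- blank_b: one of three identical loose steel blanks, 60 (its x) x 30 (its y) x 16 mm high, about 150 g; origin: centre of its underside. Starts flat in the middle third of the bed, 4 to 40 mm short of the fence, turned up to 0.17 rad. Friction on the plate 0.28 to 0.42: it slides from a tilt of 16 to 23 degrees, but squares up to the fence only at 25 to 43, perhaps with a jog. Do not touch
- blank_c: one of three identical loose steel blanks, 60 (its x) x 30 (its y) x 16 mm high, about 150 g; origin: centre of its underside. Starts flat in the far (plate +y) third of the bed, 4 to 40 mm short of the fence, turned up to 0.17 rad. Friction on the plate 0.28 to 0.42: it slides from a tilt of 16 to 23 degrees, but squares up to the fence only at 25 to 43, perhaps with a jog. Do not touch
- tilt_plate (a joint): angle of the tilting aluminium plate (143 mm wide, 8 mm thick, 189 mm from hinge to lifted edge) on its dark fixed base: 0 flat, up to 0.80 rad as the lug's edge is lifted. It turns freely and falls back by its own weight (about 6 N at the lug). Coming down faster than 2.5 rad/s counts as dropped
- hinge_mid (a point): middle of the plate's hinge pin, at its left edge as the robot sees it, 18 mm above the counter; fixed. x axis level from hinge to lug (to the robot's right), y along the pin, z up. 'Plate (x, y, z)' elsewhere means mm from here along axes that turn with the plate; its top face is at plate z 4. The jig's place and yaw vary
- lift_lug (a point): grip point, plate (182, 0, 48), mid-thickness of the flat upright steel lug at the plate's right edge: 7 mm thick (plate x), 70 mm wide (plate y), rounded top at plate z 53.5; a 4 mm high foot on its blank side. It turns with the plate, so a gripper pinching it leans with it, fingers pointing to the right. Blanks (tops at plate z 20) may start 17 mm from its face: keep fingertips above them
- fence_mid (a point): foot of the fence's blank-side face, plate (64, 0, 4); turns with the plate: x up the bed to the lug, y along the fence, z up from the plate. The fence is a 12 mm high steel bar across the bed; side rails stand 64 mm either side of the middle. A flush blank has its origin 30 mm from here in x: its 30 mm end lies along the fence
- clamp_handle (a joint): toggle clamp's handle angle: 0 open (the start), 1.70 at dead centre, 1.83 at its stop, locked. Grows as the handle is pushed to the left (away from the bed) and down. Moves easily and stays where left until the rubber tips meet the blanks (about 1.35); from there it springs back, resisting with up to about 8 N at its end, until past dead centre, where it goes to the stop
- handle_pivot (a point): the handle's pivot on the plate, plate (10, 0, 36); the handle turns about plate y through it. Round the jig: a blue bench vice, 125 mm high, on the robot's side; a grey drawer chest, 205 mm high, to its right, between it and where the arm starts (pass above it); a wall behind; shelves to its left; two low card boxes
- handle_tip (a point): end of the handle, 80 mm from its pivot; black grip, a 14 mm rod from 24 to 80 mm. Open it leans over the bed, 62 degrees above plate x; locked it points left, 13 degrees above level. Push its end from the side of the bed; the cross-bar and rubber tips stand just below there, up to plate z 85 while open
- clamp_arm: the clamp's swinging arm, linked to the handle: dark 106 mm cross-bar with three sprung rubber-tipped spindles 42 mm apart that come down on the blanks 20 mm from the fence as the handle is locked. Origin on its pivot, plate (40, 0, 29). Open, the bar stands up behind the fence, tips pointing over the bed

How it is judged:
By the outcome, as a careful person would: the job done as asked, in the order asked, and still so for the second after the job is handed in, with the robot touching nothing.
It also fails if it takes over 61 s, if anything falls off the work surface, if the arm or the gripper's body presses on something with over 40 N, if the wrist force passes 120 N, or if a joint passes its speed limit or range.

## Working session

There is one attempt and no reset: what is moved stays moved. The work goes in short steps, Python scripts to look and compute and a tool call to move; the robot and the scene stay as the last step left them, time stands still between calls to the robot, and variables do not carry over. Pictures are saved under pics/ and viewed, at most 10 in all, crops included, and the job is handed in when it is done.

Besides the shell and the picture viewer there is one more tool, called as a command line: name --argument value ..., lists and objects as JSON in quotes. arm_command: Moves the arm, as the interface text tells. Its arguments: {"type":"object","properties":{"series":{"type":"array","items":{"type":"array","items":{"type":"array","items":{"type":"number"}}}},"grip_force":{"type":"number"}},"required":["series"]}

```bash
mkdir -p pics; cat > h.py <<'E'
import numpy as np, cv2
from scipy.spatial.transform import Rotation as R
from bench import status, eyes, robot
def grab(n):
    f=eyes.grab_frame(n); f['K']=np.array([[f['fx'],0,f['cx']],[0,f['fy'],f['cy']],[0,0,1]]); f['d']=np.array(f['dist_coeffs'])
    f['Rm']=cv2.Rodrigues(np.array(f['rvec'],float))[0]; f['t']=np.array(f['tvec'],float).ravel(); return f
def world(f):
    h,w=f['z_map'].shape; u,v=np.meshgrid(np.arange(w),np.arange(h))
    p=cv2.undistortPoints(np.stack([u,v],-1).reshape(-1,1,2).astype(float),f['K'],f['d']).reshape(-1,2)
    z=f['z_map'].reshape(-1,1).astype(float); c=np.hstack([p*z,z])
    W=(c-f['t'])@f['Rm']; W[z[:,0]==0]=np.nan
    return W.reshape(h,w,3)
def proj(f,P): return cv2.projectPoints(np.array(P,float).reshape(-1,1,3),np.array(f['rvec'],float),f['t'],f['K'],f['d'])[0].reshape(-1,2)
def save(f,n): cv2.imwrite('pics/'+n,f['pixels'][:,:,::-1])
E
python3 - <<'E'
from h import *
a=grab('scene');b=grab('top')
cv2.imwrite('pics/a1.png',cv2.resize(a['pixels'][:,:,::-1],(800,600)))
cv2.imwrite('pics/b1.png',cv2.resize(b['pixels'][:,:,::-1],(800,600)))
np.save('a.npy',world(a));np.save('b.npy',world(b))
s=status.get_state();print(s)
for f in(a,b):print(-f['Rm'].T@f['t'],f['Rm'][2])
E
```

```text
{'clock': 0.1, 'q': array([ 1.13777699,  0.33387176,  0.0398891 ,  1.466219  , -0.01342221,
        1.34328304, -0.05849211]), 'dq': array([-0.00103865,  0.00028806,  0.00059844, -0.00205382,  0.0005091 ,
        0.00121837,  0.00057065]), 'effort': array([ 3.94595161e-03, -6.57814121e+01,  1.33959968e+00, -4.04711437e+01,
       -5.98059618e-02,  4.10350633e-02,  4.06304639e-05]), 'tcp_pos': array([ 212.80427418, -613.71415329,  221.71034854]), 'tool_rot': array([ 9.86104944e-01,  1.66121840e-01, -1.67820836e-04, -7.38646417e-04]), 'ft_force': array([-0.4138121 , -0.78783394,  0.20411579]), 'ft_torque': array([ 0.02939039, -0.05747714,  0.03316106]), 'finger_force': 0.0, 'width': 1.0034547602957522}
[ 150.89505198 -520.41116146  523.00522949] [ 0.47609118  0.74621339 -0.46529857]
[486.9880336  100.46466131 958.90148611] [ 0.07118539 -0.01115647 -0.99740071]
```

View pics/a1.png

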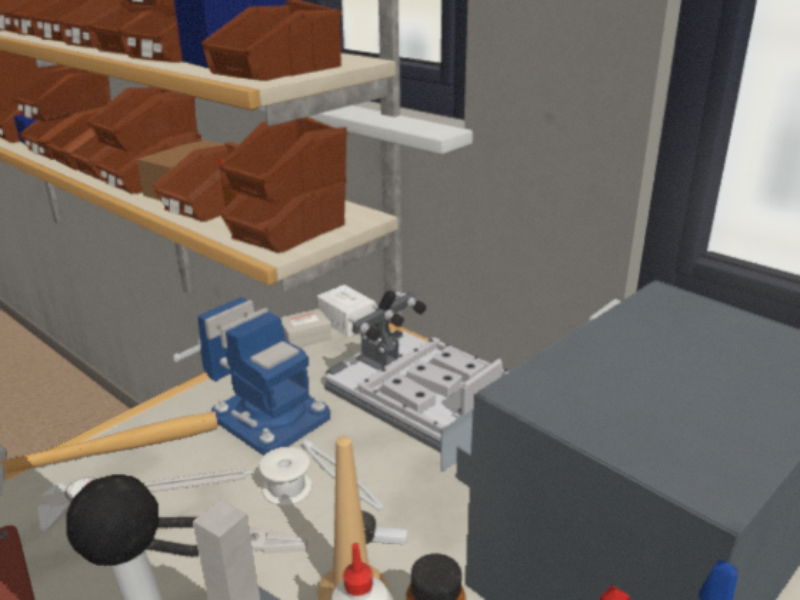

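View pics/b1.png

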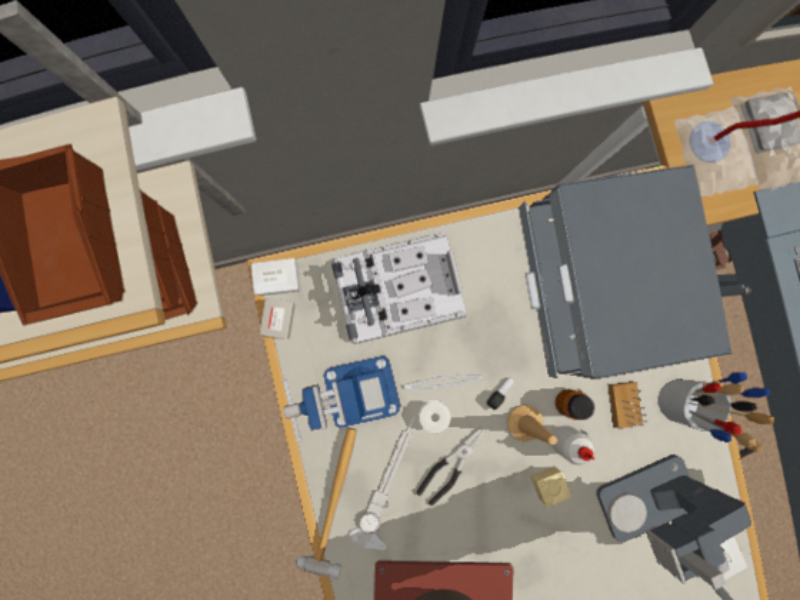

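The scene view shows the jig at about (420,380) behind the blue vice, with the chest at right. The top view shows the jig at (335–465, 235–340), the lug plate at about (440,275), the handle at about (360,292), the chest at x>525 and the vice at (360,390).

```bash
python3 - <<'E'
from h import *
f=grab('top');W=world(f);print(f['fx'],f['K'][0],f['d'])
s=.7
def reg(u0,u1,v0,v1): return W[int(v0*s):int(v1*s),int(u0*s):int(u1*s)].reshape(-1,3)
J=reg(325,475,225,350)
def sel(P,a,b): return P[(P[:,2]>a)&(P[:,2]<b)]
pl=sel(J,12,60); 
r=cv2.minAreaRect(sel(J,14,30)[:,:2].astype(np.float32)); print('plate',r,cv2.boxPoints(r))
for a,b in[(-5,5),(5,15),(15,19),(19,25),(25,33),(33,42),(42,60),(60,80),(80,130)]:
    q=sel(J,a,b); print(a,b,len(q),q.mean(0) if len(q) else 0, q.min(0) if len(q) else 0,q.max(0) if len(q) else 0)
q=sel(reg(430,475,225,350),45,90);print('lug',len(q),q.mean(0),cv2.minAreaRect(q[:,:2].astype(np.float32)))
C=sel(reg(500,740,160,390),30,400);print('chest',C.min(0),C.max(0),cv2.boxPoints(cv2.minAreaRect(C[:,:2].astype(np.float32))))
V=sel(reg(280,405,350,430),20,200);print('vice',V.min(0),V.max(0))
H=sel(reg(0,230,90,380),100,900);print('shelf',H.min(0),H.max(0))
S=sel(reg(420,715,30,150),20,900);print('sill',S.min(0),S.max(0))
crop=f['pixels'][150:260,215:345,::-1];cv2.imwrite('pics/c1.png',cv2.resize(crop,(780,660)[:2] if 0 else (709,600),interpolation=cv2.INTER_CUBIC))
a=grab('scene');cr=a['pixels'][190:335,220:355,::-1];cv2.imwrite('pics/c2.png',cv2.resize(cr,(558,600),interpolation=cv2.INTER_CUBIC))
E
```

```text
399.1693963694197 [399.16939637   0.         278.39806892] [-0.0980884  0.         0.         0.         0.       ]
plate ((567.8087158203125, 90.2112808227539), (143.13937377929688, 197.746826171875), 15.324213981628418) [[472.65332  166.65485 ]
 [524.91394  -24.06125 ]
 [662.9641    13.767715]
 [610.7035   204.48381 ]]
-5 5 3613 [5.69687467e+02 8.07126938e+01 4.75686379e-01] [465.58502468 -39.39446615  -4.9766566 ] [682.41846523 217.15312945   4.98418504]
5 15 93 [512.71027823  68.59535763   8.82330627] [470.19551721 -38.36613404   5.00390041] [671.54940729 210.07591961  12.68147657]
15 19 63 [566.77334117  93.11593142  18.32140635] [479.62989984 -11.24756105  16.70669518] [646.86284267 199.3874676   18.97362995]
19 25 2245 [565.58132196  88.31273843  22.31239155] [476.78261435 -20.4904448   19.01456747] [656.08914825 201.21736874  24.99842031]
25 33 746 [568.71226747  90.15984119  28.28070245] [481.32719212 -21.79338171  25.00505892] [659.63919534 198.39956094  32.99550738]
33 42 1249 [571.33804017  73.70540226  37.51267525] [492.44821039 -16.77280704  33.01057989] [658.78410971 1
[... 343 characters left out ...]
 [501.92066364 107.9705222   80.28465499] [604.72878083 171.18481333 127.95378309]
lug 136 [590.94720268   2.79588685  66.72676042] ((592.2252807617188, 1.8054819107055664), (70.00106048583984, 7.980242729187012), 15.11562728881836)
chest [ 409.5916773  -420.44777111   30.04006324] [738.25796736 -87.12663099 211.16325005] [[ 335.7497   -167.89536 ]
 [ 415.32724  -420.44775 ]
 [ 761.65314  -311.3228  ]
 [ 682.07556   -58.770416]]
vice [334.45777074  92.57768626  20.2362653 ] [445.50435718 268.74623412 128.0963475 ]
shelf [439.6474624  317.84957236 100.057452  ] [805.47172793 642.05550734 412.80736372]
sill [ 806.34560755 -465.16681285   20.11656275] [1033.8217333    74.74790424  287.48959261]
```

View pics/c1.png

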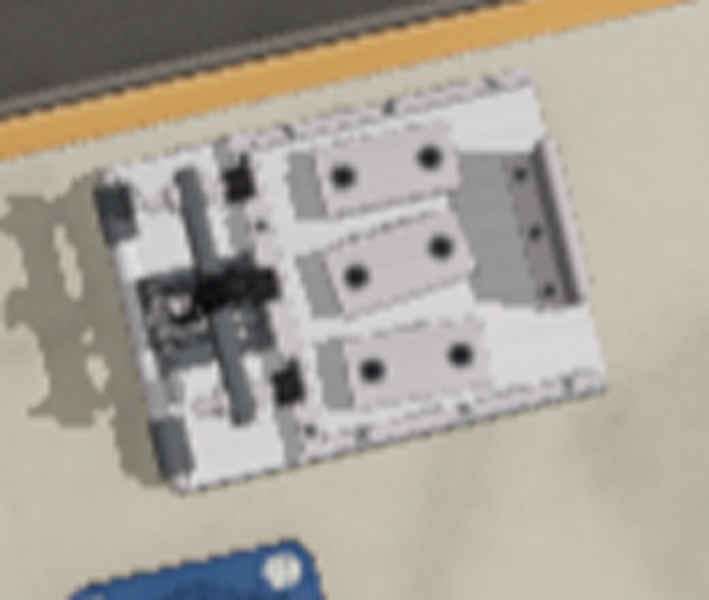

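The crop shows three blanks near the fence (c at (390,170), b at (400,260), a at (415,365)), the lug at (565,220), and the black open handle at (240,285) leaning over the bed.

```bash
cat >> h.py <<'E'
PX=np.array([.261,-.965,0]);PX/=np.linalg.norm(PX);PY=np.array([-PX[1],PX[0],0]);H0=np.array([544.4,177.6,18.])
def plate(W): d=W-H0; return np.stack([d@PX,d@PY,d[...,2]],-1)
def pw(p,th=0):
    p=np.array(p,float); c,s=np.cos(th),np.sin(th)
    return H0+(p[0]*c-p[2]*s)*PX+p[1]*PY+np.array([0,0,p[0]*s+p[2]*c])
def rot(lean,yaw=0): # lean: fingers to the right by lean rad (with plate tilt); yaw about plate z
    B=np.stack([PY,PX,[0,0,-1]],1)
    return R.from_rotvec(-lean*PY)*R.from_rotvec([0,0,yaw])*R.from_matrix(B)
def rel(p0,r0,p1,r1): # row: shift + rotvec deg in tool axes
    return np.round(np.r_[r0.inv().apply(np.array(p1)-p0),np.degrees((r0.inv()*r1).as_rotvec())],2)
def now():
    s=status.get_state(); print('t',round(s['clock'],2),'tcp',np.round(s['tcp_pos'],1),'plate',np.round(plate(s['tcp_pos']),1),'F',np.round(s['ft_force'],1),'q',np.round(s['q'],2),'w',round(s['width']*87,1),'ff',round(s['finger_force'],1))
    return s['tcp_pos'],R.from_quat(s['tool_rot'])
E
python3 - <<'E'
from h import *
Wt=np.load('b.npy');Wa=np.load('a.npy')
P=np.concatenate([plate(Wt).reshape(-1,3),plate(Wa).reshape(-1,3)]); P=P[np.isfinite(P).all(1)]
for z0 in range(0,230,20):
    q=P[(P[:,2]>z0+8)&(P[:,2]<z0+28)&(P[:,0]>200)&(P[:,0]<420)&(abs(P[:,1])<110)]
    print('chest z',z0+26,len(q),np.round(np.percentile(q[:,0],[0,1,5]) if len(q) else 0), 'in|y|<50',np.round(np.percentile(q[abs(q[:,1])<50][:,0],[0,2]) if (abs(q[:,1])<50).any() else 0))
for z0 in range(80,420,40):
    q=P[(P[:,2]>z0)&(P[:,2]<z0+40)&(P[:,0]<-60)&(P[:,0]>-300)&(abs(P[:,1])<150)]
    print('shelf z',z0,len(q),np.round(np.percentile(q[:,0],[95,99,100])) if len(q) else 0)
T=plate(Wt)
for n,(a,b) in dict(a=(-62,-21),b=(-21,21),c=(21,62)).items():
    m=(T[...,0]>60)&(T[...,0]<176)&(T[...,1]>a)&(T[...,1]<b)&(T[...,2]>16)&(T[...,2]<24)
    q=T[m][:,:2].astype(np.float32); print(n,len(q),cv2.minAreaRect(q))
q=T[(T[...,2]>70)&(T[...,0]>-20)&(T[...,0]<100)&(abs(T[...,1])<70)]
print('handle/bar',[np.round(q[(q[:,2]>z)&(q[:,2]<z+10)].mean(0)) for z in range(70,110,10)])
p,r=now()
t=pw((182,0,48-19)); print(t)
for tgt in (p+[0,0,50], np.r_[t[:2],272], np.r_[t[:2],140]): print(rel(p,r,tgt,rot(0)), tgt)
E
```

```text
chest z 26 55 [315. 315. 316.] in|y|<50 [320. 321.]
chest z 46 0 0 in|y|<50 0
chest z 66 26 [306. 306. 306.] in|y|<50 [308. 308.]
chest z 86 74 [288. 289. 298.] in|y|<50 [288. 290.]
chest z 106 1295 [271. 273. 287.] in|y|<50 [273. 286.]
chest z 126 407 [271. 271. 273.] in|y|<50 [272. 273.]
chest z 146 244 [281. 281. 282.] in|y|<50 [285. 285.]
chest z 166 431 [306. 306. 308.] in|y|<50 [308. 309.]
chest z 186 4401 [316. 319. 323.] in|y|<50 [319. 323.]
chest z 206 6456 [316. 321. 327.] in|y|<50 [321. 326.]
chest z 226 0 0 in|y|<50 0
chest z 246 0 0 in|y|<50 0
shelf z 80 1848 [-64. -62. -60.]
shelf z 120 1079 [-220. -218. -216.]
shelf z 160 1446 [-219. -218. -215.]
shelf z 200 343 [-219. -218. -217.]
shelf z 240 534 [-205. -205. -204.]
shelf z 280 6720 [-189. -188. -185.]
shelf z 320 3135 [-218. -217. -214.]
shelf z 360 1342 [-216. -215. -213.]
shelf z 400 0 0
a 345 ((99.2712173461914, -44.85105895996094), (38.026554107666016, 80.0187759399414), 85.68439483642578)
b 355 ((101.37065124511719, 0.6495475769042969), (82.11044311523438, 40.668479919433594), 0.6434938907623291)
c 343 ((103.44277954101562, 41.56550598144531), (38.99330520629883, 86.69317626953125), 89.62288665771484)
handle/bar [array([44.,  0., 77.]), array([34., -3., 82.]), array([35., -1., 95.]), array([ 43.,  -0., 106.])]
t 0.2 tcp [ 212.8 -613.9  222. ] plate [ 677.5 -526.7  204. ] F [-0.5  0.4  0.8] q [ 1.14  0.33  0.04  1.47 -0.01  1.34 -0.06] w 87.0 ff 0.0
[591.91754078   1.9125408   47.        ]
[-0.00e+00 -5.00e-02 -5.00e+01 -6.00e-02  1.00e-02  3.99e+00] [ 212.84495636 -613.87480442  271.99425899]
[ 5.5992e+02 -4.5763e+02 -4.9610e+01 -6.0000e-02  1.0000e-02  3.9900e+00] [591.91754078   1.9125408  272.        ]
[ 5.5993e+02 -4.5750e+02  8.2390e+01 -6.0000e-02  1.0000e-02  3.9900e+00] [591.91754078   1.9125408  140.        ]
```

```bash
python3 - <<'E'
from h import *
p,r=now()
P=np.concatenate([np.load('a.npy').reshape(-1,3),np.load('b.npy').reshape(-1,3)]); P=P[np.isfinite(P).all(1)]
L=r.inv().apply(P-p); L=L[(np.abs(L[:,:2])<140).all(1)&(L[:,2]<-5)]
for z in range(0,-300,-20):
    q=L[(L[:,2]<z)&(L[:,2]>z-20)]
    if len(q): print(z,len(q),'x',np.round(np.percentile(q[:,0],[1,99])),'y',np.round(np.percentile(q[:,1],[1,99])))
f=grab('top');c=f['pixels'][300:420,390:560,::-1];cv2.imwrite('pics/g.png',cv2.resize(c,(680,480)))
E
```

```text
t 0.2 tcp [ 212.8 -613.9  222. ] plate [ 677.5 -526.7  204. ] F [-0.5  0.4  0.8] q [ 1.14  0.33  0.04  1.47 -0.01  1.34 -0.06] w 87.0 ff 0.0
```

View pics/g.png

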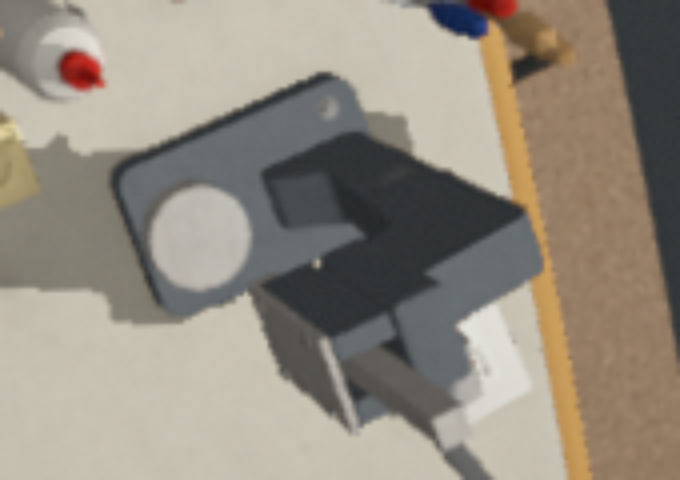

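The rows are not in the units I measure in: shifts go in shares of 200 mm and turns go in shares of 180 degrees. I convert before sending: 168 mm is 0.84, -137 mm is -0.685, 4 degrees is 0.0222.

arm_command --series '[[[0, 0, -0.25, 0, 0, 0, 87], [0.25, -0.2, -0.3, 0, 0, 0.0111, 60], [0.45, -0.37, -0.3, 0, 0, 0.0222, 40], [0.65, -0.53, -0.3, 0, 0, 0.0222, 40], [0.84, -0.685, -0.3, 0, 0, 0.0222, 40]]]'

```text
clock: 0.75
tcp_pos: [318.4, -442.7, 282.7]
tool_rot: [0.991, 0.132, 0.0, 0.0]
ft_force: [1.1, -0.8, 0.1]
width: 0.723
finger_force: 0.0
```

The crop only shows a bench tool on a stand near the table edge (at (320,250)), so the gripper isn't visible from here. I'll carry on with the traverse.

Scaled: 180 mm is 0.9, -170 mm is -0.85.

arm_command --series '[[[0.18, -0.17, 0, 0, 0, 0, 30], [0.36, -0.34, 0, 0, 0, 0, 30], [0.54, -0.51, 0, 0, 0, 0, 30], [0.72, -0.68, 0, 0, 0, 0, 30], [0.9, -0.85, 0, 0, 0, 0, 30]]]'

```text
clock: 1.25
tcp_pos: [447.6, -231.5, 282.7]
tool_rot: [0.991, 0.132, 0.0, 0.0]
ft_force: [0.6, -0.7, 0.3]
width: 0.357
finger_force: 0.0
```

Scaled: 180 mm is 0.9, -170 mm is -0.85.

arm_command --series '[[[0.18, -0.17, 0, 0, 0, 0, 30], [0.36, -0.34, 0, 0, 0, 0, 30], [0.54, -0.51, 0, 0, 0, 0, 30], [0.72, -0.68, 0, 0, 0, 0, 30], [0.9, -0.85, 0, 0, 0, 0, 30]]]'

```text
clock: 1.75
tcp_pos: [577.2, -20.6, 282.7]
tool_rot: [0.991, 0.131, 0.0, 0.0]
ft_force: [1.0, -1.1, -0.5]
width: 0.346
finger_force: 0.0
```

```bash
python3 - <<'E'
from h import *
f=grab('top');W=world(f);p,r=now()
L=r.inv().apply(W.reshape(-1,3)-p); L=L[np.isfinite(L).all(1)];L=L[(np.abs(L[:,:2])<140).all(1)&(L[:,2]<-5)]
for z in range(0,-300,-20):
    q=L[(L[:,2]<z)&(L[:,2]>z-20)]
    if len(q): print(z,len(q),'x',np.round(np.percentile(q[:,0],[1,99])),'y',np.round(np.percentile(q[:,1],[1,99])))
save(f,'d.png')
for l in(0,.14): print(l,rel(p,r,pw((182,0,48))-19*rot(l).apply([0,0,-1]) ,rot(l)))
E
```

```text
t 1.8 tcp [579.5 -11.3 282.2] plate [191.5 -15.4 264.2] F [-2.3  7.3 -1.2] q [ 0.38  0.2  -0.51  1.53  0.09  1.43 -1.43] w 29.9 ff 0.0
-60 4 x [-43. -42.] y [-40. -21.]
-80 241 x [-43.  32.] y [-67.  10.]
-100 1510 x [-41.  31.] y [-88. -42.]
-120 87 x [-29.  17.] y [-43. -36.]
-140 124 x [-26.  17.] y [-43. -26.]
-160 854 x [-41.  32.] y [-43. -17.]
-180 8 x [-39.  22.] y [-35. -17.]
-200 278 x [-39.  25.] y [-36. -19.]
-220 201 x [-34.  22.] y [-34. -21.]
-240 180 x [-29.  22.] y [-34. -26.]
-260 271 x [-22.  35.] y [-34. -24.]
-280 85 x [-14.  24.] y [-35. -28.]
0 [ 1.4860e+01 -8.4100e+00  2.3528e+02 -2.4000e-01 -1.5000e-01  4.7000e-01]
0.14 [ 1.4840e+01 -5.7600e+00  2.3509e+02 -8.2600e+00 -1.9000e-01  4.5000e-01]
```

View pics/d.png

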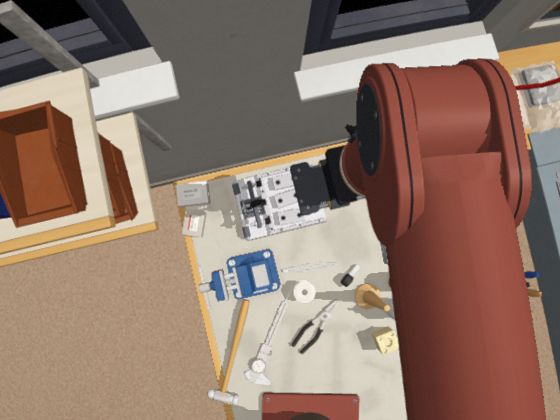

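Gripper body is about ±95 mm along the closing line, which would touch the chest's drawers at x≈271 if held upright. I'll grip the lug leaned by about 0.2 rad, first coming down part way.

Scaled: 170 mm is 0.85, 160 mm is 0.8, -11.5 degrees is -0.0639.

arm_command --series '[[[0.035, -0.01, 0.2, -0.0333, 0, 0, 30], [0.07, -0.02, 0.4, -0.0639, 0, 0, 30], [0.07, -0.02, 0.6, -0.0639, 0, 0.0022, 30], [0.07, -0.02, 0.8, -0.0639, 0, 0.0022, 30], [0.07, -0.02, 0.85, -0.0639, 0, 0.0022, 30]]]'

```text
clock: 2.3
tcp_pos: [586.1, -15.0, 108.1]
tool_rot: [0.987, 0.128, 0.01, 0.099]
ft_force: [-0.3, 0.5, 1.1]
width: 0.347
finger_force: 0.0
```

arm_command --series '[[[0, 0, 0, 0, 0, 0, 30]]]'

```text
clock: 2.4
tcp_pos: [588.1, -15.1, 111.5]
tool_rot: [0.987, 0.128, 0.012, 0.099]
ft_force: [0.3, -0.2, -0.5]
width: 0.342
finger_force: 0.0
```

```bash
python3 - <<'E'
from h import *
f=grab('scene');cr=f['pixels'][190:335,220:355,::-1];cv2.imwrite('pics/e.png',cv2.resize(cr,(558,600),interpolation=cv2.INTER_CUBIC))
p,r=now()
print(np.degrees(r.as_rotvec()),rel(p,r,pw((182,0,49))-19*rot(.2).apply([0,0,-1]) ,rot(.2)))
T=plate(world(f)); q=T[(T[...,2]>40)&(T[...,2]<58)&(T[...,0]>165)&(T[...,0]<200)&(abs(T[...,1])<45)]; print(len(q),q.mean(0),q.min(0),q.max(0))
E
```

```text
t 2.45 tcp [589.3 -15.  113.4] plate [197.6  -6.9  95.4] F [0.4 1.7 1.1] q [ 0.25  0.31 -0.5   1.77  0.39  1.12 -1.72] w 30.1 ff 0.0
[167.20427415  21.56995377   2.24926404] [ 6.750e+00 -2.463e+01  6.137e+01  4.000e-02  3.000e-02 -4.300e-01]
282 [182.80811527  -2.16157247  49.23920495] [176.98190613 -34.8471819   40.09537334] [186.17539479  35.6171964   56.82779509]
```

View pics/e.png

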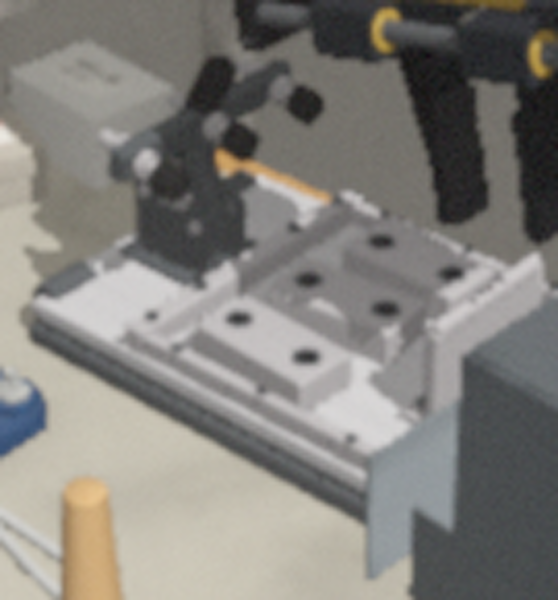

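The fingers hang at the upper right of the lug (lug at (480,330)); the lug is where I computed it. I'll shift left and then go down onto it.

Scaled: 56 mm is 0.28, 45 mm is 0.225, -0.4 degrees is -0.0022.

arm_command --series '[[[0.03, -0.11, 0.025, 0, 0, 0, 30], [0.035, -0.125, 0.125, 0, 0, -0.0022, 30], [0.035, -0.125, 0.225, 0, 0, -0.0022, 30], [0.035, -0.125, 0.28, 0, 0, -0.0022, 30], [0.035, -0.125, 0.28, 0, 0, -0.0022, 30]]]'

```text
clock: 2.95
tcp_pos: [592.6, -0.9, 53.0]
tool_rot: [0.986, 0.13, 0.013, 0.099]
ft_force: [-0.5, 0.4, 0.8]
width: 0.347
finger_force: 0.0
```

```bash
python3 - <<'E'
from h import *
p,r=now()
print(rel(p,r,pw((182.3,0,49))-19*rot(.2).apply([0,0,-1]) ,rot(.2)))
E
```

```text
t 2.95 tcp [592.6  -0.9  53. ] plate [ 1.849e+02 -1.000e-01  3.500e+01] F [-0.5  0.4  0.8] q [ 0.21  0.39 -0.49  1.81  0.45  1.02 -1.8 ] w 30.2 ff 0.0
[ 0.08  0.23  4.81  0.05  0.06 -0.08]
```

Scaled: 5 mm is 0.025.

arm_command --series '[[[0, 0, 0.025, 0, 0, 0, 30], [0, 0, 0.025, 0, 0, 0, 20], [0, 0, 0.025, 0, 0, 0, 10], [0, 0, 0.025, 0, 0, 0, 2], [0, 0, 0.025, 0, 0, 0, 2]]]' --grip_force 15

```text
clock: 3.45
tcp_pos: [592.9, -0.7, 48.2]
tool_rot: [0.986, 0.131, 0.013, 0.099]
ft_force: [-0.6, 1.0, 2.4]
width: 0.117
finger_force: 14.9
```

```bash
python3 - <<'E'
from h import *
p,r=now()
print(np.round((rot(.2).inv()*r).as_rotvec(degrees=True),1))
E
```

```text
t 3.45 tcp [592.9  -0.7  48.2] plate [184.8   0.2  30.2] F [-0.6  1.   2.4] q [ 0.21  0.4  -0.49  1.82  0.46  1.02 -1.81] w 10.2 ff 14.9
[-0.  0.  0.]
```

```bash
python3 - <<'E'
from h import *
def tcp(th,l): 
    return pw((182.3,0,49),th)+19*rot(l).apply([0,0,1])
print('A');[print(rel(tcp(0,.2),rot(.2),tcp(t,.2),rot(.2))) for t in np.linspace(.04,.2,5)]
print('B');[print(rel(tcp(.2,.2),rot(.2),tcp(t,t),rot(t))) for t in np.linspace(.25,.45,5)]
E
```

```text
A
[ 0.   -0.62 -7.52  0.    0.    0.  ]
[  0.    -1.55 -15.02   0.     0.     0.  ]
[ -0.    -2.77 -22.47   0.     0.     0.  ]
[ -0.    -4.29 -29.86   0.     0.     0.  ]
[  0.    -6.1  -37.19   0.     0.     0.  ]
B
[-0.   -1.73 -9.07 -2.86  0.    0.  ]
[ -0.    -3.91 -18.05  -5.73  -0.    -0.  ]
[ -0.    -6.53 -26.91  -8.59  -0.    -0.  ]
[ -0.    -9.59 -35.62 -11.46   0.    -0.  ]
[ -0.   -13.09 -44.17 -14.32   0.    -0.  ]
```

Scaled: -37.2 mm is -0.186, -6.1 mm is -0.0305.

arm_command --series '[[[0, -0.003, -0.0375, 0, 0, 0, 2], [0, -0.008, -0.075, 0, 0, 0, 2], [0, -0.014, -0.1125, 0, 0, 0, 2], [0, -0.0215, -0.1495, 0, 0, 0, 2], [0, -0.0305, -0.186, 0, 0, 0, 2]]]' --grip_force 20

```text
clock: 3.95
tcp_pos: [589.7, 10.5, 84.1]
tool_rot: [0.986, 0.13, 0.013, 0.1]
ft_force: [4.1, -4.6, -3.3]
width: 0.079
finger_force: 20.0
```

```bash
cat >> h.py <<'E'
def tilt(): # plate angle from bed/lug points in scene cam
    f=grab('scene'); T=plate(world(f)); m=(T[...,0]>85)&(T[...,0]<175)&(abs(T[...,1])>50)&(abs(T[...,1])<61)&(T[...,2]>0)&(T[...,2]<170)
    q=T[m]; a=np.arctan2(q[:,2],q[:,0])-4/np.hypot(q[:,0],q[:,2]); print('tilt',len(q),np.round(np.percentile(a,[10,50,90]),3)); return f,T
E
python3 - <<'E'
from h import *
p,r=now(); g=p-19*r.apply([0,0,1]); d=plate(g); print('grasp',d,'theta',np.arctan2(d[2],d[0])-np.arctan2(49,182.3))
tilt()
E
```

```text
t 3.95 tcp [589.7  10.5  84.1] plate [1.731e+02 1.000e-01 6.610e+01] F [ 4.1 -4.6 -3.3] q [ 0.2   0.35 -0.5   1.79  0.42  1.08 -1.79] w 6.8 ff 20.0
grasp [1.69293148e+02 1.17367258e-01 8.46799962e+01] theta 0.20122395920105185
tilt 224 [0.247 0.318 0.372]
```

Scaled: -44.2 mm is -0.221, -35.6 mm is -0.178, -14.3 degrees is -0.0794.

arm_command --series '[[[0, -0.0085, -0.0455, -0.0159, 0, 0, 2], [0, -0.0195, -0.09, -0.0318, 0, 0, 2], [0, -0.0325, -0.1345, -0.0478, 0, 0, 2], [0, -0.048, -0.178, -0.0637, 0, 0, 2], [0, -0.0655, -0.221, -0.0794, 0, 0, 2]]]' --grip_force 30

```text
clock: 4.5
tcp_pos: [583.8, 31.7, 125.1]
tool_rot: [0.966, 0.128, 0.03, 0.223]
ft_force: [2.5, -4.0, -2.6]
width: 0.075
finger_force: 30.0
```

Scaled: -44.2 mm is -0.221, -35.6 mm is -0.178, -14.3 degrees is -0.0794.

arm_command --series '[[[0, -0.0085, -0.0455, -0.0159, 0, 0, 2], [0, -0.0195, -0.09, -0.0318, 0, 0, 2], [0, -0.0325, -0.1345, -0.0478, 0, 0, 2], [0, -0.048, -0.178, -0.0637, 0, 0, 2], [0, -0.0655, -0.221, -0.0794, 0, 0, 2]]]'

```text
clock: 5.0
tcp_pos: [575.5, 61.9, 159.2]
tool_rot: [0.931, 0.123, 0.045, 0.342]
ft_force: [2.0, -3.5, -1.3]
width: 0.077
finger_force: 30.0
```

```bash
cat >> h.py <<'E'
def th():
    p,r=now(); d=plate(p-19*r.apply([0,0,1])); t=np.arctan2(d[2],d[0])-np.arctan2(49,182.3); z=-r.apply([0,0,1]); print('grasp r',np.hypot(d[0],d[2]),'theta',t,'lean',np.arctan2(-z@PX,z[2])); return t
E
python3 - <<'E'
from h import *
t=th();f,_=tilt()
u=proj(f,[pw((110,0,10),t)])[0].astype(int);print(u)
cr=f['pixels'][max(0,u[1]-75):u[1]+75,max(0,u[0]-95):u[0]+95,::-1];cv2.imwrite('pics/f.png',cv2.resize(cr,(760,600),interpolation=cv2.INTER_CUBIC))
E
```

```text
t 5.0 tcp [575.5  61.9 159.2] plate [119.8  -0.2 141.2] F [ 2.  -3.5 -1.3] q [-0.19  0.39 -0.49  1.76  0.82  1.45 -2.27] w 6.7 ff 30.0
grasp r 189.2118616953467 theta 0.7040297283016062 lean 0.703754219953026
tilt 56 [0.677 0.695 0.711]
[287 225]
```

View pics/f.png

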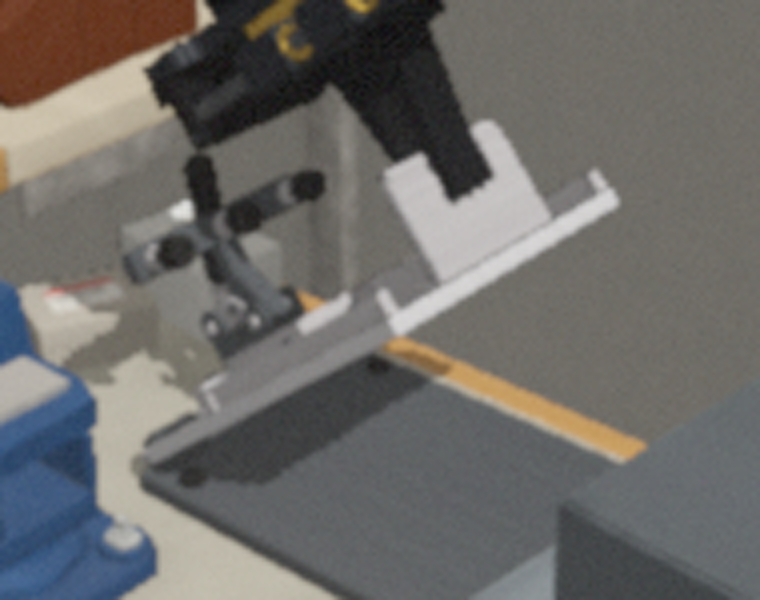

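The plate is up at 0.70 rad with the lug well gripped at (460,200). I'll raise it a bit more and jog.

Scaled: -10.9 mm is -0.0545, -2.1 mm is -0.0105, -3.44 degrees is -0.0191.

arm_command --series '[[[0, -0.0105, -0.0545, -0.0191, 0, 0, 2], [0, -0.0105, -0.0545, -0.0191, 0, 0, 2], [0, -0.0105, -0.0545, -0.0191, 0, 0, 2], [0, 0, 0, 0, 0, 0, 2], [0, -0.0105, -0.0545, -0.0191, 0, 0, 2]]]'

```text
clock: 5.55
tcp_pos: [573.7, 67.8, 164.4]
tool_rot: [0.922, 0.119, 0.048, 0.366]
ft_force: [0.5, 1.6, -4.8]
width: 0.079
finger_force: 29.9
```

Scaled: 7.5 mm is 0.0375, 1.2 mm is 0.006, 2.3 degrees is 0.0128.

arm_command --series '[[[0, 0, 0, 0, 0, 0, 2], [0, 0.006, 0.0375, 0.0128, 0, 0, 2], [0, 0, 0, 0, 0, 0, 2], [0, 0.006, 0.0375, 0.0128, 0, 0, 2], [0, 0, 0, 0, 0, 0, 2]]]'

```text
clock: 6.05
tcp_pos: [573.4, 68.8, 165.1]
tool_rot: [0.921, 0.12, 0.048, 0.367]
ft_force: [1.0, -1.9, -1.7]
width: 0.078
finger_force: 30.0
```

```bash
python3 - <<'E'
from h import *
t=th();f=grab('top');W=world(f)
c,s=np.cos(t),np.sin(t)
T=plate(W);X=T[...,0]*c+T[...,2]*s;Z=-T[...,0]*s+T[...,2]*c;Y=T[...,1]
for n,(a,b) in dict(a=(-60,-21),b=(-21,21),c=(21,60)).items():
    m=(X>60)&(X<180)&(Y>a)&(Y<b)&(Z>16)&(Z<24);print(n,m.sum(), cv2.minAreaRect(np.stack([X[m],Y[m]],1).astype(np.float32)) if m.sum()>20 else '')
save(f,'top43.png')
E
```

```text
t 6.05 tcp [573.4  68.8 165.1] plate [112.6  -0.4 147.1] F [ 1.  -1.9 -1.7] q [-0.23  0.41 -0.49  1.75  0.85  1.51 -2.31] w 6.7 ff 30.0
grasp r 189.19440230821542 theta 0.7543597092760159 lean 0.7587481624352639
a 230 ((93.01689147949219, -44.684791564941406), (66.11078643798828, 26.09963035583496), 4.265884876251221)
b 0 
c 2
```

Scaled: 7.5 mm is 0.0375, -3.6 mm is -0.018, 2.3 degrees is 0.0128.

arm_command --series '[[[0, -0.003, -0.018, -0.0064, 0, 0, 2], [0, 0.006, 0.0375, 0.0128, 0, 0, 2], [0, -0.003, -0.018, -0.0064, 0, 0, 2], [0, -0.003, -0.018, -0.0064, 0, 0, 2], [0, 0, 0, 0, 0, 0, 2]]]'

```text
clock: 6.6
tcp_pos: [572.9, 70.4, 166.3]
tool_rot: [0.92, 0.122, 0.048, 0.37]
ft_force: [-0.6, -7.7, 5.0]
width: 0.077
finger_force: 30.0
```

Scaled: 46 mm is 0.23, 36.8 mm is 0.184, 14.32 degrees is 0.0796.

arm_command --series '[[[0, 0.0065, 0.0455, 0.0159, 0, 0, 2], [0, 0.0105, 0.0915, 0.0318, 0, 0, 2], [0, 0.012, 0.138, 0.0477, 0, 0, 2], [0, 0.0115, 0.184, 0.0637, 0, 0, 2], [0, 0.009, 0.23, 0.0796, 0, 0, 2]]]'

```text
clock: 7.1
tcp_pos: [582.0, 37.7, 133.5]
tool_rot: [0.959, 0.127, 0.033, 0.25]
ft_force: [1.3, -6.2, 0.5]
width: 0.074
finger_force: 30.0
```

Scaled: 46 mm is 0.23, 1.3 mm is 0.0065, 14.32 degrees is 0.0796.

arm_command --series '[[[0, 0.0065, 0.0455, 0.0159, 0, 0, 2], [0, 0.0105, 0.0915, 0.0318, 0, 0, 2], [0, 0.012, 0.138, 0.0477, 0, 0, 2], [0, 0.0115, 0.184, 0.0637, 0, 0, 2], [0, 0.009, 0.23, 0.0796, 0, 0, 2]]]'

```text
clock: 7.6
tcp_pos: [588.5, 14.3, 94.0]
tool_rot: [0.983, 0.13, 0.017, 0.129]
ft_force: [1.3, -5.5, -1.1]
width: 0.078
finger_force: 30.0
```

```bash
cat > blanks.py <<'E'
from h import *
def meas(t):
    c,s=np.cos(t),np.sin(t)
    for n in('top','scene'):
        f=grab(n);T=plate(world(f));X=T[...,0]*c+T[...,2]*s;Z=-T[...,0]*s+T[...,2]*c;Y=T[...,1]
        for k,(a,b) in dict(a=(-62,-21),b=(-21,21),c=(21,62)).items():
            m=(X>66)&(X<170)&(Y>a)&(Y<b)&(Z>17.5)&(Z<23)
            print(n,k,m.sum(), cv2.minAreaRect(np.stack([X[m],Y[m]],1).astype(np.float32)) if m.sum()>20 else '')
E
python3 - <<'E'
from blanks import *
t=th();meas(t)
E
```

```text
t 7.6 tcp [588.5  14.3  94. ] plate [ 1.691e+02 -1.000e-01  7.600e+01] F [ 1.3 -5.5 -1.1] q [ 0.16  0.34 -0.5   1.79  0.48  1.11 -1.86] w 6.8 ff 30.0
grasp r 189.385343514471 theta 0.2586994232547263 lean 0.26055526243416904
top a 0 
top b 0 
top c 0 
scene a 292 ((96.23206329345703, -40.582767486572266), (31.307323455810547, 58.88597869873047), 89.6649169921875)
scene b 280 ((95.4516830444336, -2.092498779296875), (31.207029342651367, 58.98006820678711), 89.05522155761719)
scene c 220 ((95.04277038574219, 41.77345275878906), (31.7197265625, 57.34806442260742), 88.82852935791016)
```

All three blanks are near x=95 and square within about 1°. I'll lower the last part gently, keeping the lean near the chest.

Scaled: 11 mm is 0.055, 1.4 mm is 0.007, 3.4 degrees is 0.0189.

arm_command --series '[[[0, 0.004, 0.0275, 0.0094, 0, 0, 2], [0, 0.007, 0.055, 0.0189, 0, 0, 2], [0, 0.007, 0.055, 0.0189, 0, 0, 2]]]' --grip_force 18

```text
clock: 8.0
tcp_pos: [589.6, 10.0, 83.1]
tool_rot: [0.986, 0.13, 0.013, 0.1]
ft_force: [3.9, -6.3, -1.5]
width: 0.081
finger_force: 18.0
```

Scaled: 18.4 mm is 0.092, 14.7 mm is 0.0735.

arm_command --series '[[[0, 0.005, 0.0185, 0, 0, 0, 2], [0, 0.009, 0.0365, 0, 0, 0, 2], [0, 0.013, 0.055, 0, 0, 0, 2], [0, 0.0165, 0.0735, 0, 0, 0, 2], [0, 0.02, 0.092, 0, 0, 0, 2]]]'

```text
clock: 8.5
tcp_pos: [591.3, 3.8, 66.3]
tool_rot: [0.986, 0.131, 0.013, 0.1]
ft_force: [2.6, -4.9, -1.8]
width: 0.095
finger_force: 18.7
```

Scaled: 17.5 mm is 0.0875, 1.8 mm is 0.009.

arm_command --series '[[[0, 0.003, 0.0185, 0, 0, 0, 2], [0, 0.005, 0.0375, 0, 0, 0, 2], [0, 0.0075, 0.056, 0, 0, 0, 2], [0, 0.009, 0.075, 0, 0, 0, 2], [0, 0.01, 0.0875, 0, 0, 0, 2]]]'

```text
clock: 9.0
tcp_pos: [592.6, -0.6, 49.5]
tool_rot: [0.986, 0.131, 0.013, 0.1]
ft_force: [-7.4, -1.6, 20.8]
width: 0.114
finger_force: 19.6
```

```bash
python3 - <<'E'
from blanks import *
t=th();tilt();meas(0)
E
```

```text
t 9.0 tcp [592.6  -0.6  49.5] plate [184.6  -0.   31.5] F [-7.4 -1.6 20.8] q [ 0.21  0.4  -0.49  1.82  0.46  1.02 -1.81] w 10.0 ff 19.6
grasp r 187.62032265283145 theta 0.007751371063895618 lean 0.2014295251475398
tilt 217 [0.019 0.108 0.184]
top a 1 
top b 0 
top c 0 
scene a 389 ((94.56523895263672, -39.587799072265625), (57.26606369018555, 32.95289993286133), 1.4678516387939453)
scene b 366 ((94.74488067626953, -1.6385879516601562), (33.981651306152344, 57.148956298828125), 89.36212158203125)
scene c 298 ((94.81266784667969, 42.16763687133789), (57.77210998535156, 31.2762451171875), 0.7106146216392517)
```

Scaled: -0.7 mm is -0.0035.

arm_command --series '[[[0, 0, -0.0035, 0, 0, 0, 14], [0, 0, -0.0035, 0, 0, 0, 24], [0, 0, -0.0035, 0, 0, 0, 30], [0, 0, -0.0035, 0, 0, 0, 30], [0, 0, -0.0035, 0, 0, 0, 30]]]'

```text
clock: 9.65
tcp_pos: [592.4, -0.2, 49.8]
tool_rot: [0.986, 0.131, 0.013, 0.099]
ft_force: [-0.2, 0.6, 0.7]
width: 0.33
finger_force: 0.0
```

Scaled: -150 mm is -0.75, -130 mm is -0.65.

arm_command --series '[[[0, 0, -0.1, 0, 0, 0, 30], [0, 0, -0.225, 0, 0, 0, 30], [0, 0, -0.425, 0, 0, 0, 30], [0, 0, -0.65, 0, 0, 0, 30], [0, 0, -0.75, 0, 0, 0, 10]]]'

```text
clock: 10.15
tcp_pos: [585.9, 30.1, 201.2]
tool_rot: [0.986, 0.131, 0.015, 0.099]
ft_force: [-0.6, 0.4, -0.2]
width: 0.31
finger_force: 0.0
```

```bash
python3 - <<'E'
from blanks import *
f=grab('scene');u=proj(f,[pw((100,0,20))])[0].astype(int)
cr=f['pixels'][u[1]-50:u[1]+50,u[0]-65:u[0]+65,::-1];cv2.imwrite('pics/k.png',cv2.resize(cr,(780,600),interpolation=cv2.INTER_CUBIC))
p,r=now();tilt();meas(0)
E
```

```text
t 10.2 tcp [586.7  30.7 203.1] plate [152.9   2.5 185.1] F [0.7 0.5 2.4] q [ 0.21  0.24 -0.54  1.67  0.34  1.29 -1.73] w 24.3 ff 0.0
tilt 276 [0.012 0.105 0.18 ]
top a 0 
top b 0 
top c 0 
scene a 393 ((95.30558776855469, -39.92475891113281), (32.9321403503418, 58.064334869384766), 89.95696258544922)
scene b 365 ((95.22415161132812, -1.1738719940185547), (33.144622802734375, 58.604949951171875), 88.94206237792969)
scene c 326 ((94.68653106689453, 42.95215606689453), (32.931427001953125, 57.40116882324219), 89.59708404541016)
```

View pics/k.png

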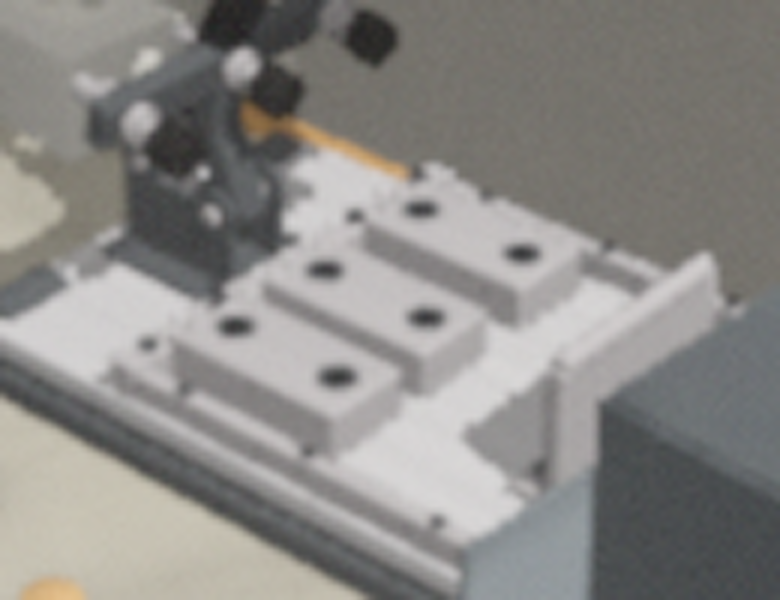

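All three blanks sit flush in a row against the fence (holes at (235,325), (325,270), (420,208)) and the plate is flat. Next is the clamp: straighten, yaw 90° and shut the fingers.

Scaled: -60 mm is -0.3, -45 mm is -0.225, 31 degrees is 0.1722.

arm_command --series '[[[0, -0.075, 0, 0.0444, 0, 0, 0], [0, -0.15, 0, 0.0633, 0, 0.0389, 0], [0, -0.225, 0, 0.0633, 0, 0.0833, 0], [0, -0.3, 0, 0.0633, 0, 0.1278, 0], [0, -0.3, 0, 0.0633, 0, 0.1722, 0]]]'

```text
clock: 10.85
tcp_pos: [567.8, 86.8, 182.6]
tool_rot: [0.99, -0.138, 0.024, -0.005]
ft_force: [1.0, -0.3, 0.2]
width: 0.005
finger_force: 0.0
```

Scaled: 42.5 degrees is 0.2361.

arm_command --series '[[[0, 0, 0, 0, 0, 0.0472, 0], [0, 0, 0, 0, 0, 0.0944, 0], [0, 0, 0, 0, 0, 0.1417, 0], [0, 0, 0, 0, 0, 0.1889, 0], [0, 0, 0, 0, 0, 0.2361, 0]]]'

```text
clock: 11.35
tcp_pos: [567.2, 81.9, 176.0]
tool_rot: [0.92, -0.391, 0.018, -0.004]
ft_force: [-0.1, 0.8, -1.0]
width: 0.006
finger_force: 0.0
```

Scaled: 16.5 degrees is 0.0917.

arm_command --series '[[[0, 0, 0, 0, 0, 0.0472, 0], [0, 0, 0, 0, 0, 0.0917, 0], [0, 0, 0, 0, 0, 0.0917, 0], [0, 0, 0, 0, 0, 0.0917, 0]]]'

```text
clock: 11.75
tcp_pos: [564.4, 79.8, 162.2]
tool_rot: [0.885, -0.465, 0.004, 0.004]
ft_force: [0.3, 0.2, -1.5]
width: 0.005
finger_force: 0.0
```

```bash
python3 - <<'E'
from h import *
p,r=now(); Rt=rot(0,-np.pi/2)
for x,z in [(90,150),(90,98),(66,98)]: print(x,z,rel(p,r,pw((x,0,z)),Rt))
E
```

```text
t 11.75 tcp [564.4  79.8 162.2] plate [ 99.7  -6.3 144.2] F [ 0.3  0.2 -1.5] q [-0.76  0.23  0.62  1.77 -0.13  1.18 -2.64] w 0.4 ff 0.0
90 150 [-6.96 -9.09 -5.89  0.04 -0.62 19.42]
90 98 [-7.510e+00 -9.230e+00  4.611e+01  4.000e-02 -6.200e-01  1.942e+01]
66 98 [-3.014e+01 -1.721e+01  4.585e+01  4.000e-02 -6.200e-01  1.942e+01]
```

Joint 7 runs to its limit in that direction, so I'll turn the other way instead (half turn gives the same shape).

Scaled: -20 mm is -0.1, -10 mm is -0.05, -42.5 degrees is -0.2361.

arm_command --series '[[[0, 0, -0.05, 0, 0, -0.0472, 0], [0, 0, -0.1, 0, 0, -0.0944, 0], [0, 0, -0.1, 0, 0, -0.1417, 0], [0, 0, -0.1, 0, 0, -0.1889, 0], [0, 0, -0.1, 0, 0, -0.2361, 0]]]'

```text
clock: 12.25
tcp_pos: [564.3, 80.2, 182.0]
tool_rot: [0.994, -0.109, 0.002, 0.005]
ft_force: [-0.0, -0.8, -0.5]
width: 0.007
finger_force: 0.0
```

Scaled: -42.5 degrees is -0.2361.

arm_command --series '[[[0, 0, 0, 0, 0, -0.0472, 0], [0, 0, 0, 0, 0, -0.0944, 0], [0, 0, 0, 0, 0, -0.1417, 0], [0, 0, 0, 0, 0, -0.1889, 0], [0, 0, 0, 0, 0, -0.2361, 0]]]'

```text
clock: 12.75
tcp_pos: [564.3, 80.0, 181.9]
tool_rot: [0.966, 0.259, 0.0, 0.005]
ft_force: [0.3, -0.9, 0.5]
width: 0.007
finger_force: 0.0
```

Scaled: -42.5 degrees is -0.2361.

arm_command --series '[[[0, 0, 0, 0, 0, -0.0472, 0], [0, 0, 0, 0, 0, -0.0944, 0], [0, 0, 0, 0, 0, -0.1417, 0], [0, 0, 0, 0, 0, -0.1889, 0], [0, 0, 0, 0, 0, -0.2361, 0]]]'

```text
clock: 13.25
tcp_pos: [564.3, 80.0, 181.8]
tool_rot: [0.806, 0.591, -0.002, 0.005]
ft_force: [-0.7, 0.4, 0.0]
width: 0.006
finger_force: 0.0
```

Scaled: -33 degrees is -0.1833.

arm_command --series '[[[0, 0, 0, 0, 0, -0.0472, 0], [0, 0, 0, 0, 0, -0.0944, 0], [0, 0, 0, 0, 0, -0.1417, 0], [0, 0, 0, 0, 0, -0.1833, 0], [0, 0, 0, 0, 0, -0.1833, 0]]]'

```text
clock: 13.75
tcp_pos: [564.4, 80.1, 182.0]
tool_rot: [0.607, 0.795, -0.003, 0.004]
ft_force: [-0.2, -0.5, 0.5]
width: 0.006
finger_force: 0.0
```

```bash
python3 - <<'E'
from h import *
p,r=now(); Rt=rot(0,np.pi/2)
for x,z in [(90,150),(90,98),(66,98)]: print(x,z,rel(p,r,pw((x,0,z)),Rt))
E
```

```text
t 13.75 tcp [564.4  80.1 182. ] plate [ 99.4  -6.2 164. ] F [-0.2 -0.5  0.5] q [-0.49  0.2   0.3   1.73 -0.05  1.22  0.09] w 0.5 ff 0.0
90 150 [ 9.5   6.21 13.9   0.03  0.6   0.16]
90 98 [1.004e+01 6.180e+00 6.590e+01 3.000e-02 6.000e-01 1.600e-01]
66 98 [3.404e+01 6.250e+00 6.565e+01 3.000e-02 6.000e-01 1.600e-01]
```

Scaled: 66 mm is 0.33, 6.2 mm is 0.031, 0.6 degrees is 0.0033.

arm_command --series '[[[0.05, 0.031, 0.15, 0, 0.0033, 0.0011, 0], [0.05, 0.031, 0.3, 0, 0.0033, 0.0011, 0], [0.05, 0.031, 0.33, 0, 0.0033, 0.0011, 0], [0.05, 0.031, 0.33, 0, 0.0033, 0.0011, 0], [0.1, 0.031, 0.33, 0, 0.0033, 0.0011, 0]]]'

```text
clock: 14.25
tcp_pos: [567.1, 99.7, 118.5]
tool_rot: [0.61, 0.792, 0.002, 0.001]
ft_force: [-0.2, 0.6, 0.3]
width: 0.008
finger_force: 0.0
```

Scaled: 52 mm is 0.26, 40 mm is 0.2.

arm_command --series '[[[0.05, 0, 0, 0, 0, 0, 0], [0.1, 0, 0, 0, 0, 0, 0], [0.15, 0, 0, 0, 0, 0, 0], [0.2, 0, 0, 0, 0, 0, 0], [0.26, 0, -0.01, 0, 0, 0, 0]]]'

```text
clock: 14.75
tcp_pos: [552.5, 152.1, 119.6]
tool_rot: [0.609, 0.793, 0.002, 0.001]
ft_force: [-0.3, -1.1, -1.4]
width: 0.01
finger_force: 0.4
```

```bash
cat >> h.py <<'E'
def handle():
    for n in('scene','top'):
        f=grab(n);T=plate(world(f));px=f['pixels'].astype(int)
        m=(abs(T[...,1])<9)&(T[...,0]<70)&(T[...,0]>-90)&(T[...,2]>40)&(T[...,2]<125)&(px.max(-1)<60)
        d=T[m][:,[0,2]]-[10,36]; rr=np.hypot(*d.T); k=(rr>30)&(rr<85); a=np.degrees(np.arctan2(d[k,1],d[k,0]))
        print(n,k.sum(),'phi',np.round(np.percentile(a,[10,50,90]),1) if k.any() else '')
    return f
E
python3 - <<'E'
from h import *
now();handle()
E
```

```text
t 14.75 tcp [552.5 152.1 119.6] plate [ 26.7   1.2 101.6] F [-0.3 -1.1 -1.4] q [-0.57  0.25  0.26  1.8  -0.07  1.1  -0.02] w 0.8 ff 0.4
scene 245 phi [71.3 83.8 90. ]
top 0 phi
```

Scaled: 40 mm is 0.2, 32 mm is 0.16.

arm_command --series '[[[0.04, 0, 0, 0, 0, 0, 0], [0.08, 0, 0.005, 0, 0, 0, 0], [0.12, 0, 0.015, 0, 0, 0, 0], [0.16, 0, 0.03, 0, 0, 0, 0], [0.2, 0, 0.05, 0, 0, 0, 0]]]'

```text
clock: 15.35
tcp_pos: [542.2, 190.8, 109.2]
tool_rot: [0.609, 0.794, 0.002, 0.001]
ft_force: [-0.0, 0.3, -0.2]
width: 0.003
finger_force: 0.0
```

```bash
python3 - <<'E'
from h import *
now();handle()
E
```

```text
t 15.35 tcp [542.2 190.8 109.2] plate [-13.4   1.3  91.2] F [-0.   0.3 -0.2] q [-0.62  0.27  0.23  1.8  -0.07  1.08 -0.09] w 0.2 ff 0.0
scene 274 phi [101.6 110.9 124.8]
top 1 phi [22. 22. 22.]
```

Scaled: 22 mm is 0.11, 21 mm is 0.105.

arm_command --series '[[[0.03, 0, 0.02, 0, 0, 0, 0], [0.055, 0, 0.04, 0, 0, 0, 0], [0.075, 0, 0.06, 0, 0, 0, 0], [0.095, 0, 0.085, 0, 0, 0, 0], [0.11, 0, 0.105, 0, 0, 0, 0]]]'

```text
clock: 15.95
tcp_pos: [536.8, 211.3, 88.2]
tool_rot: [0.609, 0.793, 0.001, 0.001]
ft_force: [-0.2, -1.7, 2.9]
width: 0.009
finger_force: 1.5
```

```bash
python3 - <<'E'
from h import *
now();handle();tilt()
E
```

```text
t 15.95 tcp [536.8 211.3  88.2] plate [-34.5   1.5  70.2] F [-0.2 -1.7  2.9] q [-0.64  0.29  0.22  1.82 -0.07  1.04 -0.13] w 0.8 ff 1.5
scene 314 phi [118.2 132.1 148.6]
top 1 phi [12.5 12.5 12.5]
tilt 297 [0.014 0.111 0.19 ]
```

Springs are engaged (φ≈153°). Continuing past dead centre, then a small follow-through.

Scaled: 13 mm is 0.065, 11 mm is 0.055.

arm_command --series '[[[0.01, 0, 0.02, 0, 0, 0, 0], [0.02, 0, 0.04, 0, 0, 0, 0], [0.025, 0, 0.055, 0, 0, 0, 0], [0.03, 0, 0.065, 0, 0, 0, 0], [0.03, 0, 0.065, 0, 0, 0, 0]]]'

```text
clock: 16.6
tcp_pos: [535.2, 217.0, 75.3]
tool_rot: [0.609, 0.793, 0.001, 0.001]
ft_force: [0.2, 0.1, 0.5]
width: 0.008
finger_force: 0.5
```

```bash
python3 - <<'E'
from h import *
now();handle();tilt()
E
```

```text
t 16.6 tcp [535.2 217.   75.3] plate [-40.4   1.4  57.3] F [0.2 0.1 0.5] q [-0.65  0.31  0.22  1.83 -0.08  1.01 -0.14] w 0.7 ff 0.5
scene 338 phi [123.9 142.4 162.4]
top 2 phi [15.6 16.1 16.5]
tilt 302 [0.014 0.111 0.184]
```

The force dropped away, so the handle has gone over. I'll retreat straight up and look.

Scaled: -140 mm is -0.7, -100 mm is -0.5.

arm_command --series '[[[0, 0, -0.1, 0, 0, 0, 0], [0, 0, -0.3, 0, 0, 0, 0], [0, 0, -0.5, 0, 0, 0, 0], [0, 0, -0.7, 0, 0, 0, 0], [0, 0, -0.7, 0, 0, 0, 0]]]'

```text
clock: 17.25
tcp_pos: [537.6, 218.0, 221.8]
tool_rot: [0.609, 0.793, 0.006, 0.003]
ft_force: [1.6, 1.0, -0.7]
width: 0.003
finger_force: 0.0
```

```bash
python3 - <<'E'
from blanks import *
f=grab('scene');u=proj(f,[pw((60,0,30))])[0].astype(int)
cr=f['pixels'][u[1]-60:u[1]+60,u[0]-78:u[0]+78,::-1];cv2.imwrite('pics/l.png',cv2.resize(cr,(780,600),interpolation=cv2.INTER_CUBIC))
now();handle();tilt();meas(0)
E
```

```text
t 17.3 tcp [536.4 217.6 218.7] plate [-40.7   2.7 200.7] F [-0.1 -1.3  0.6] q [-0.66  0.18  0.23  1.67 -0.04  1.29 -0.16] w 0.4 ff 0.0
scene 102 phi [155.9 160.5 165. ]
top 19 phi [124.2 155.2 157.9]
tilt 295 [0.013 0.117 0.187]
top a 232 ((95.2552261352539, -40.93585968017578), (57.831993103027344, 29.814855575561523), 0.5870073437690735)
top b 188 ((94.9283218383789, -2.5470190048217773), (57.86898422241211, 29.83110809326172), 0.12612071633338928)
top c 213 ((94.80908966064453, 41.37610626220703), (57.566043853759766, 30.29741096496582), 0.10626012086868286)
scene a 335 ((95.10673522949219, -39.36833953857422), (58.30179214477539, 33.29661178588867), 0.7912113070487976)
scene b 311 ((95.10124206542969, -1.1822700500488281), (32.5401611328125, 56.28252410888672), 89.10375213623047)
scene c 286 ((94.907470703125, 42.131874084472656), (32.79140090942383, 57.09869384765625), 88.82039642333984)
```

View pics/l.png

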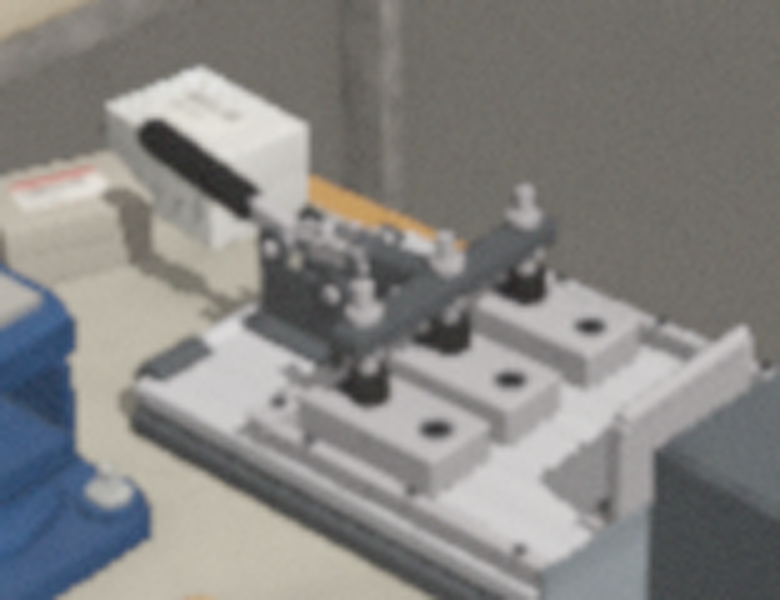

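The handle lies over to the left at (200,165), and a rubber tip bears on each blank at (368,385), (450,330) and (522,285). The clamp stays locked with the robot clear of it.

```bash
python3 -c "
from h import *
print(robot.hand_in())"
```

```text
the job is handed in; nothing more can be done
None
```

The job is handed in at about 17 s: the three blanks ended flush and square at the fence, the plate was lowered gently with no drop, and the clamp stayed locked past dead centre with a rubber tip on every blank.

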